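# Sweep the tablet count into the trough and shut the cover

## Task

On the tablet counting tray, sweep the four whole tablets across the platform with the fingertips into the trough, leaving the broken half tablet lying on the platform, then push the trough's cover over and press it fully shut. Sweep and push only: never pick a tablet up, and leave the other things round the tray where they are.

Things in the scene. Friction and masses are not known exactly. Their poses are not given: they have to be found in the camera images.
- tray: Grey plastic tablet counting tray, fixed on the worktop, 246 mm (its x) by 225 mm (its y); origin under its centre at worktop height, z up. A raised platform (see platform) with a trough along its open +y edge, on the robot's left. Low walls 5 mm thick stand 9 mm above the platform at both x sides and at the back (-y).
- platform (a point): Centre of the flat platform's top, at tray (0, -35, 44) mm. Inside the walls it runs from tray x = -118 to +118 mm and from y = -110 mm (back wall) to the open edge at y = +45 mm.
- trough (a point): Middle of the trough's floor, at tray (0, +83, 6) mm. The trough is open above, inside from tray x = -118 to +118 mm and y = +45 (platform edge, with a steep inner side) to +105 mm; its rim is level with the platform, 44 mm up. Its near end (-x) slopes up into a pouring spout that ends at x = -144 mm.
- cover (a joint): Hinge of the trough's white cover, rad: 0 = shut, flat over the trough; 1.6 to 2.0 at the start = standing open. Hinge line along tray x at y = +108 mm, 46 mm above the worktop, on the trough's outer rim; it opens upward and out to +y. The hinge is stiff: the cover stays at any angle it is left at (about 1 N at 40 mm from the hinge turns it) and stops dead at 0.
- cover_edge (a point): Middle of the cover's free long edge, 60 mm from the hinge line. The cover is a plate 244 mm long, 60 mm wide, 3 mm thick, with a finger rib 60 mm long and 5 mm high by this edge, on top when shut.
- tablet_1_mid (a point): Centre of a whole tablet: round tan disc 30 mm across and 11 mm thick, 10 to 17 g, lying flat on the platform at the start (centre 49.5 mm above the worktop). Whole tablets and the half lie in five lanes about 43 mm apart along the tray's x, in any order, never one behind another.
- tablet_2_mid (a point): Centre of a whole tablet: round tan disc 30 mm across and 11 mm thick, 10 to 17 g, lying flat on the platform at the start (centre 49.5 mm above the worktop). Whole tablets and the half lie in five lanes about 43 mm apart along the tray's x, in any order, never one behind another.
- tablet_3_mid (a point): Centre of a whole tablet: round tan disc 30 mm across and 11 mm thick, 10 to 17 g, lying flat on the platform at the start (centre 49.5 mm above the worktop). Whole tablets and the half lie in five lanes about 43 mm apart along the tray's x, in any order, never one behind another.
- tablet_4_mid (a point): Centre of a whole tablet: round tan disc 30 mm across and 11 mm thick, 10 to 17 g, lying flat on the platform at the start (centre 49.5 mm above the worktop). Whole tablets and the half lie in five lanes about 43 mm apart along the tray's x, in any order, never one behind another.
- half_mid (a point): Middle of the broken half tablet: half disc, 30 by 15 mm, 11 mm thick, same material, lying flat on the platform in one of the five lanes.
- tablet_tub: Bystander: closed white tub of tablets, 68 mm across, 85 mm tall; origin at the centre of its underside. Stands beside the tray's back (-y) side.
- vial_a: Bystander: amber glass injection vial, 23 mm across, 54 mm tall; origin at the centre of its underside. Stands beside the tray's back (-y) side.
- vial_b: Bystander: clear glass injection vial, 23 mm across, 54 mm tall; origin at the centre of its underside. Stands beside the tray's back (-y) side.
- timer: Bystander: small white bench timer, 55x62x22 mm; origin at the centre of its underside. Lies in front of the tray.
- syringe: Bystander: disposable syringe lying down, 138 mm long, 22 mm high; origin at the centre of its underside. Lies beyond the tray's far side.
- gauze_roll: Bystander: white gauze roll standing on end, 50 mm across, 61 mm tall; origin at the centre of its underside. Stands behind and to the left of the tray.
There are look-alikes about, which are no part of the job. What is shaped like the part that bears tablet_2_mid but turquoise or white is not meant.

How it is judged:
By the outcome, as a careful person would: the job done as asked, in the order asked, and still so for the second after the job is handed in, with the robot touching nothing.
It also fails if it takes over 51 s, if anything falls off the work surface, if the arm or the gripper's body presses on something with over 40 N, if the wrist force passes 120 N, or if a joint passes its speed limit or range.

## Robot

A 6-joint arm with a two-finger parallel gripper is mounted at the origin on a cart in front of the work surface, level with it; the furniture and walls round the work are solid. World frame = base frame: x ahead of the robot, y to its left, z up, the work surface at z = 0. Lengths are in mm, angles in rad, forces in N, time in s.
With the tool pointing down it reaches from about 275 to 875 mm from the base axis. Payload 12.5 kg.
Tool frame: the origin (TCP) lies midway between the tips of the shut fingers; the grasp point (between the pads) lies bot.grip_point_offset behind it (bot.grip_point_offset is the distance from the TCP to the grasp point, in mm); z points along the fingers, y is the line along which they close (so a half turn about z gives the same grasp; the last joint's range is limited). The gripper opens to 85 mm and grips with 20 to 120 N. Pads are 22 mm wide; open, the fingers measure 114 mm over their backs; the gripper's body (76 mm by 85 mm) begins 54 mm behind the grasp point. The pads swing forward as they close: fully open they stand 13 mm farther back than shut.
Start: joints at [1.016, 0.351, 1.652, -0, 1.139, -0.085], TCP at [248.957, 490.413, 231.29] pointing down, gripper open.
Joint ranges: [-2.75, 2.75], [-0.79, 2.1], [0.01, 2.65], [-1.57, 4.71], [0.07, 3.14], [-2.87, 2.87]. Speed limits (rad/s): [2.22, 2.22, 2.79, 3.14, 3.14, 3.14].

## Interface

Orientations are given as a unit quaternion [x, y, z, w].
In Python, from rig import bot gives the robot as it stands. The module is installed in compiled form; this text tells all that it offers. Calls block until the motion is done:
- bot.move_to(position, orientation): joint-space move of the TCP to a pose.
- bot.line_to(position, rot=None, vel=150, force_limit=None): straight line of the TCP; rot=None keeps the orientation; vel is the mean speed in mm/s. With force_limit (N) it stops when the force on the tool has changed by that much, and returns True; else False.
- bot.set_joints(angles): joint-space move.
- bot.gripper_to(opening): opening from 0.0 (shut) to 1.0 (fully open); the grip force is fixed at half the most; returns when the fingers have stopped.
- bot.hold(seconds).
- bot.ik(position, orientation): joint angles nearest the present ones, or None.
- bot.read_state(): the state.
- bot.camera(name): name is "scene" or "top"; returns a dict with "pixels" (420x560x3 uint8, red, green, blue), "range_z" (420x560 float32, mm along the optical axis (not along the pixel's ray), 0 where there is no reading), "fx", "fy", "cx", "cy" (pixels), "eye" and "attitude" of the camera in the world. Camera axes: x right, y down, z forward; pixel columns grow to the right and rows downward; lengths in mm; the calibration is good to about 2 mm. A picture is of the moment at which its call begins.
A pose or a line that the arm cannot do raises bot.PlanningError and nothing moves.
- bot.sign_off(): hands the job in; it is judged then, once.
The state is a dict: "time_s": time; "joints": joint angles; "dq": joint speeds; "joint_torque": joint torques, N m; "tcp_pos": TCP position; "tool_rot": TCP orientation; "contact_force": force on the tool from outside, world axes, zero at the start; "ft_torque": the same for the moment, N m; "opening": opening from 0.0 (shut) to 1.0 (fully open); "finger_force": force on a finger pad.
Only numpy, scipy, OpenCV 4.12 (cv2) and the standard library are available. Lean on these libraries where they do the work, as an engineer would, in place of code of your own. Each camera call takes 0.05 s, during which the arm holds its last target. There are 200 camera calls.

## Working session

There is one attempt and no reset: what is moved stays moved. The work goes in short steps, each a Python script; the robot and the scene stay as the last script left them, time stands still between calls to the robot, and variables do not carry over. Pictures are saved under pics/ and viewed, at most 10 in all, crops included, and the job is handed in when it is done.

```bash
mkdir -p pics; cat > h.py <<'E'
import numpy as np, cv2
from rig import bot
from scipy.spatial.transform import Rotation as R
def snap(n,f):
    c=bot.camera(n); cv2.imwrite(f,c["pixels"][:,:,::-1]); np.savez(f[:-4]+'.npz',**c); return c
def pts(c):
    z=c["range_z"]; v,u=np.mgrid[:z.shape[0],:z.shape[1]]
    P=np.stack([(u-c["cx"])/c["fx"]*z,(v-c["cy"])/c["fy"]*z,z],-1)
    A=np.array(c["attitude"]); M=R.from_quat(A).as_matrix() if A.size==4 else A
    return P@M.T+np.array(c["eye"])
E
python3 - <<'E'
from h import *
for n in("top","scene"):
    c=snap(n,f"pics/{n}0.png"); print(c["eye"],c["attitude"],c["fx"])
s=bot.read_state(); print(s["tool_rot"],s["time_s"],bot.grip_point_offset)
E
```

```text
[ 412.53398797   54.65028718 1073.70278785] [ 0.71561145 -0.69479613  0.05051836 -0.05105381] 381.32436792895083
[ 126.43540766 -417.76031282  615.3093187 ] [ 0.83928081 -0.3420356   0.1525741  -0.3941326 ] 389.0502375474563
[ 2.32741618e-01  9.72538462e-01 -5.02262566e-04 -1.64362353e-04] 0.1 18.700000000000003
```

View pics/top0.png

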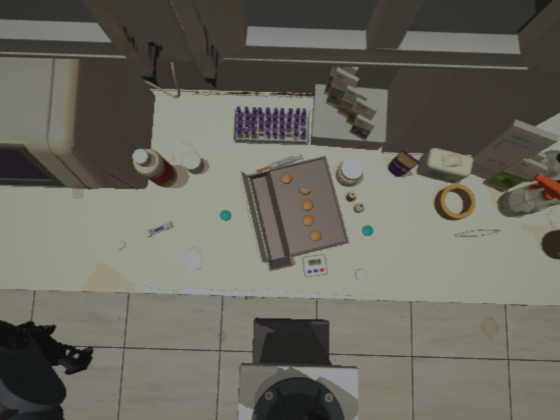

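View pics/scene0.png

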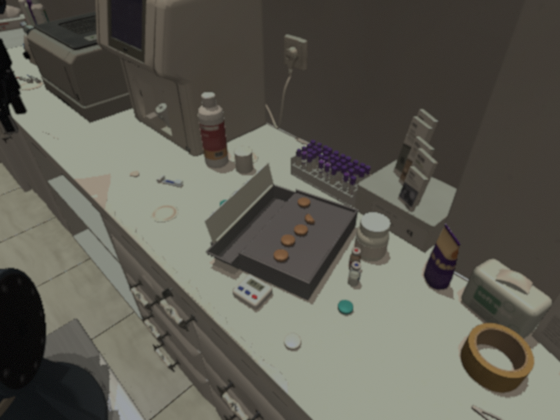

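```bash
python3 - <<'E'
import numpy as np
from h import *
c=dict(np.load("pics/top0.npz")); P=pts(c)
im=cv2.imread("pics/top0.png")
a=cv2.resize(im[150:280,235:365],(590,590),interpolation=cv2.INTER_CUBIC)
cv2.imwrite("pics/crop.png",cv2.convertScaleAbs(a,alpha=1.5))
px=c["pixels"].astype(int)
m=((px[...,0]-px[...,2])>45).astype(np.uint8); m[:,:240]=0;m[:,350:]=0;m[:165]=0;m[275:]=0
n,l,s,ce=cv2.connectedComponentsWithStats(m)
for i in range(1,n):
    if s[i,4]>15:
        q=P[l==i]; print(s[i],ce[i].round(1),np.median(q,0).round(1),q.mean(0).round(1))
# platform & rim geometry: walls z~53, platform 44
Z=P[...,2]
reg=np.zeros(Z.shape,bool);reg[150:280,235:365]=1
pl=reg&(abs(Z-44)<3)
r=cv2.minAreaRect(P[pl][:,:2].astype(np.float32)); print("plat",r)
w=reg&(abs(Z-53)<4)&(P[...,1]<160)
n,l,s,ce=cv2.connectedComponentsWithStats((reg&(Z>35)&(Z<60)).astype(np.uint8))
i=1+np.argmax(s[1:,4]); print("tray",s[i],cv2.minAreaRect(P[l==i][:,:2].astype(np.float32)))
for name,(u,v) in dict(cov1=(250,177),tub=(350,172),v1=(351,196),v2=(359,208),timer=(315,265)).items(): print(name,P[v,u].round(0))
for v in (190,200,210,220,230): print(v,[tuple(P[v,u].round(0).astype(int)) for u in range(243,300,5)])
for u in (280,310,325): 
    print(u,[tuple(P[v,u].round(0).astype(int)) for v in list(range(154,172,2))])
    print(u,[tuple(P[v,u].round(0).astype(int)) for v in list(range(240,266,2))])
E
```

```text
[256 166  14   6  31] [262.6 168.5] [691.  116.    8.3] [690.4 116.9   7.4]
[281 173  11  10  86] [286.1 177.4] [655.4  49.3  54.1] [652.4  49.1  65.5]
[300 187   9   7  42] [303.5 190.5] [620.2   1.8  53.9] [6.201e+02 6.000e-01 5.390e+01]
[302 200  11  10  86] [307.2 204.5] [581.4  -9.8  54.2] [579.7  -9.5  65.7]
[303 215  11  11  90] [307.9 219.8] [539.6 -13.1  54.1] [540.1 -13.   53.7]
[310 230  11  11  93] [315.2 235. ] [499.4 -32.8  53.9] [498.5 -32.2  64.5]
plat ((570.3360595703125, -16.56640625), (269.5260314941406, 289.69854736328125), 15.075697898864746)
tray [ 246  156  102  115 5718] ((562.1351928710938, 16.825119018554688), (270.2096252441406, 226.45204162597656), 15.406989097595215)
cov1 [660. 151.  23.]
tub [ 668. -120.   85.]
v1 [ 609. -129.   53.]
v2 [ 577. -151.   51.]
timer [420. -37.  20.]
190 [(np.int64(627), np.int64(171), np.int64(-1)), (np.int64(613), np.int64(150), np.int64(71)), (np.int64(627), np.int64(142), np.int64(5)), (np.int64(628), np.int64(128), np.int64(4)), (np.int64(627), np.int64(114), np.int64(7)), (np.int64(629), np.int64(99), np.int64(4)), (np.
[... 4781 characters left out ...]
4(42)), (np.int64(688), np.int64(-58), np.int64(41)), (np.int64(682), np.int64(-58), np.int64(43))]
325 [(np.int64(487), np.int64(-60), np.int64(48)), (np.int64(482), np.int64(-61), np.int64(43)), (np.int64(477), np.int64(-61), np.int64(47)), (np.int64(471), np.int64(-60), np.int64(54)), (np.int64(468), np.int64(-66), np.int64(1)), (np.int64(463), np.int64(-66), np.int64(0)), (np.int64(457), np.int64(-66), np.int64(-2)), (np.int64(452), np.int64(-66), np.int64(-1)), (np.int64(446), np.int64(-67), np.int64(-4)), (np.int64(441), np.int64(-67), np.int64(-4)), (np.int64(435), np.int64(-67), np.int64(-2)), (np.int64(429), np.int64(-67), np.int64(-3)), (np.int64(424), np.int64(-65), np.int64(18))]
```

View pics/crop.png

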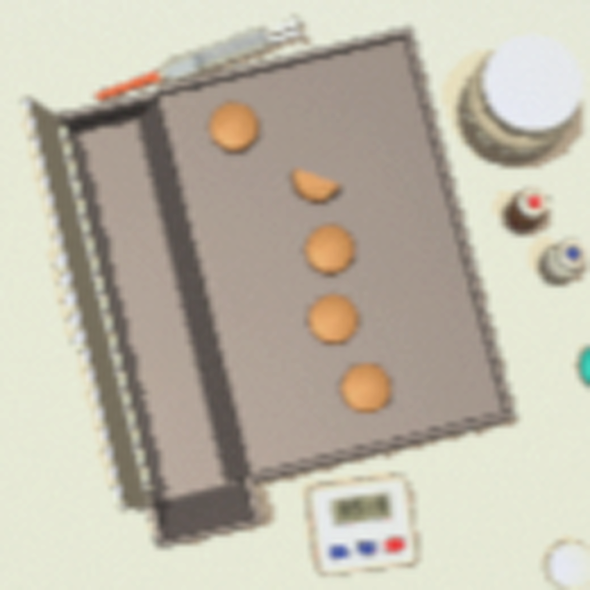

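```bash
python3 - <<'E'
from h import *
from scipy.optimize import least_squares
c=dict(np.load("pics/top0.npz")); P=pts(c); Z=P[...,2]
p=[]
reg=np.zeros(Z.shape,bool);reg[150:280,235:365]=1
T=np.array([[655.4,49.3],[620.2,1.8],[581.4,-9.8],[539.6,-13.1],[499.4,-32.8]])
def tr(q,X): 
    d=X-q[:2];c_,s_=np.cos(q[2]),np.sin(q[2]); return np.stack([d[:,0]*c_+d[:,1]*s_,-d[:,0]*s_+d[:,1]*c_],1)
W=P[reg&(Z>49)&(Z<57)][:,:2]
q=np.array([572,1,np.radians(15.2)])
for k in range(4):
    t=tr(q,W); tol=[14,10,7,6][k]
    d=np.minimum(abs(abs(t[:,0])-120.5),abs(t[:,1]+112.5))
    S=W[(d<tol)&(t[:,1]<50)]
    def f(q):
        t=tr(q,S); a=abs(t[:,0])-120.5; b=t[:,1]+112.5
        return np.where(abs(a)<abs(b),a,b)
    r=least_squares(f,q,loss='soft_l1'); q=r.x; print(len(S),q,np.degrees(q[2]),abs(r.fun).mean())
print(tr(q,T).round(1))
C=P[reg&(Z>60)]; t=tr(q,C[:,:2]); k=(t[:,1]>95)&(t[:,1]<150)&(abs(t[:,0])<130)
t=t[k];z=C[k,2]; print("cover",t.min(0),t.max(0),z.max(),np.degrees(np.median(np.arctan2(z-46,108-t[:,1]))))
# edge check: platform edge y
t=tr(q,P[reg][:,:2]); z=Z[reg]
for y in range(30,116,5):
    k=(abs(t[:,0])<100)&(abs(t[:,1]-y)<2.5); print(y,np.median(z[k]).round(1),end='; ')
np.save("q.npy",q)
s=bot.read_state()
print(R.from_quat(s["tool_rot"]).as_matrix().round(2))
E
```

```text
220 [ 5.80232020e+02 -4.94369127e+00  2.64644145e-01] 15.162992578791632 2.145549004340753
209 [ 5.80517844e+02 -5.82659728e+00  2.69253327e-01] 15.427079269543231 1.7672694868475867
200 [ 5.80329822e+02 -5.17398041e+00  2.68878176e-01] 15.405584685481319 1.5720038500843578
202 [ 5.80357899e+02 -5.10603968e+00  2.67880910e-01] 15.34844556316929 1.569936151763625
[[ 86.8  32.6]
 [ 40.2  -3.9]
 [ -0.2  -4.8]
 [-41.4   3.1]
 [-85.4  -5.3]]
cover [-121.27630262  137.86182956] [121.53843121 149.9836807 ] 106.66862025568832 132.8923657615173
30 43.5; 35 43.5; 40 43.7; 45 43.2; 50 43.3; 55 43.0; 60 43.5; 65 43.2; 70 43.0; 75 38.1; 80 27.0; 85 15.3; 90 6.0; 95 5.3; 100 5.7; 105 5.4; 110 5.4; 115 5.2; [[-0.89  0.45 -0.  ]
 [ 0.45  0.89 -0.  ]
 [ 0.   -0.   -1.  ]]
```

```bash
python3 - <<'E'
from h import *
from scipy.optimize import least_squares
c=dict(np.load("pics/top0.npz")); P=pts(c); Z=P[...,2]
reg=np.zeros(Z.shape,bool);reg[150:280,235:365]=1
T=np.array([[655.4,49.3],[620.2,1.8],[581.4,-9.8],[539.6,-13.1],[499.4,-32.8]])
def tr(q,X): 
    d=X-q[:2];c_,s_=np.cos(q[2]),np.sin(q[2]); return np.stack([d[:,0]*c_+d[:,1]*s_,-d[:,0]*s_+d[:,1]*c_],1)
W=P[reg&(Z>49)&(Z<57)][:,:2]
q=np.load("q.npy"); q[:2]+=27*np.array([-np.sin(q[2]),np.cos(q[2])])
for k in range(5):
    t=tr(q,W); tol=[14,10,7,6,6][k]
    d=np.minimum(abs(abs(t[:,0])-120.5),abs(t[:,1]+112.5))
    S=W[(d<tol)&(t[:,1]<50)&(t[:,1]>-125)]
    def f(q):
        t=tr(q,S); a=abs(t[:,0])-120.5; b=t[:,1]+112.5
        return np.where(abs(a)<abs(b),a,b)
    r=least_squares(f,q,loss='soft_l1'); q=r.x
t=tr(q,S); print(len(S),(abs(t[:,1]+112.5)<7).sum(),q,np.degrees(q[2]),abs(r.fun).mean())
print(tr(q,T).round(1))
C=P[reg&(Z>60)]; t=tr(q,C[:,:2]); k=(t[:,1]>95)&(t[:,1]<150)&(abs(t[:,0])<130)
t=t[k];z=C[k,2]; print("cover",t.min(0),t.max(0),z.max(),np.degrees(np.median(np.arctan2(z-46,108-t[:,1]))))
t=tr(q,P[reg][:,:2]); z=Z[reg]
for y in range(30,116,5):
    k=(abs(t[:,0])<100)&(abs(t[:,1]-y)<2.5); print(y,np.median(z[k]).round(1),end='; ')
np.save("q.npy",q)
a=q[2]
for sgn in (1,-1):
    ty=sgn*np.array([np.cos(a),np.sin(a),0]); tz=np.array([0,0,-1.]); M=np.stack([np.cross(ty,tz),ty,tz],1)
    Q=R.from_matrix(M).as_quat()
    w=lambda x,y,z:[q[0]+x*np.cos(a)-y*np.sin(a),q[1]+x*np.sin(a)+y*np.cos(a),z]
    print(sgn,[None if (j:=bot.ik(w(*p),Q)) is None else np.round(j,2) for p in ((-86,-60,50),(86,-20,50),(86,50,50),(0,170,110),(0,60,45))])
E
```

```text
352 162 [5.72796487e+02 2.22877572e+01 2.68547555e-01] 15.386641509226104 1.2792085518872391
[[ 86.8   4.1]
 [ 40.3 -32.3]
 [ -0.2 -33.2]
 [-41.4 -25.3]
 [-85.4 -33.6]]
cover [-121.16086619  109.4071005 ] [121.6570836  126.13188367] 106.70901849182621 101.49020157792417
30 43.4; 35 43.2; 40 43.0; 45 40.9; 50 30.8; 55 18.7; 60 7.1; 65 5.2; 70 5.7; 75 5.1; 80 5.5; 85 5.3; 90 5.1; 95 5.0; 100 5.3; 105 44.5; 110 59.6; 115 81.3; 1 [array([-0.21,  0.55,  1.89, -0.  ,  0.71, -0.47]), array([-0.03,  0.76,  1.46, -0.  ,  0.92, -0.3 ]), array([ 0.07,  0.74,  1.5 , -0.  ,  0.9 , -0.2 ]), array([ 0.26,  0.52,  1.73, -0.  ,  0.89, -0.01]), array([ 0.06,  0.63,  1.75, -0.  ,  0.77, -0.21])]
-1 [array([-0.21,  0.55,  1.89, -0.  ,  0.71,  2.67]), array([-0.03,  0.76,  1.46, -0.  ,  0.92,  2.84]), None, None, None]
```

The five tan pieces in lane order are: disc (286,177), half (304,190), and discs (307,205), (308,220) and (315,235). The enlarged crop confirms the straight cut edge on (304,190). The turquoise pieces at (225,215) and (367,230) and the white one at (360,273) lie off the tray and aren't part of the job. I'll sweep the nearest disc first.

```bash
cat >> h.py <<'E'
q=np.load("q.npy"); a=q[2]
w=lambda x,y,z:[q[0]+x*np.cos(a)-y*np.sin(a),q[1]+x*np.sin(a)+y*np.cos(a),z]
ty=np.array([np.cos(a),np.sin(a),0]); tz=np.array([0,0,-1.])
Q=R.from_matrix(np.stack([np.cross(ty,tz),ty,tz],1)).as_quat()
E
python3 - <<'E'
from h import *
x,y=-85.4,-33.6
bot.gripper_to(0.17)
bot.move_to(w(x,y-34,80),Q)
hit=bot.line_to(w(x,y-34,36),vel=40,force_limit=3)
s=bot.read_state(); z=s["tcp_pos"][2]; print(hit,z,s["contact_force"],s["opening"],s["time_s"])
if hit:
    bot.line_to(w(x,y-34,z+3),vel=40)
    print(bot.line_to(w(x,42,z+3),vel=80,force_limit=15))
    bot.line_to(w(x,42,75),vel=150)
s=bot.read_state(); print(s["tcp_pos"],s["time_s"])
snap("top","pics/t1.png"); c=snap("scene","pics/s1.png")
i=c["pixels"][150:310,190:390,::-1]; cv2.imwrite("pics/s1c.png",cv2.convertScaleAbs(cv2.resize(i,(750,600),interpolation=cv2.INTER_CUBIC),alpha=1.4))
E
```

```text
True 44.30829285433663 [-3.26108868  1.21621483 12.01711033] 0.16552414247999261 3.875
False
[479.764809    39.92016887  75.39637311] 5.975
```

View pics/s1c.png

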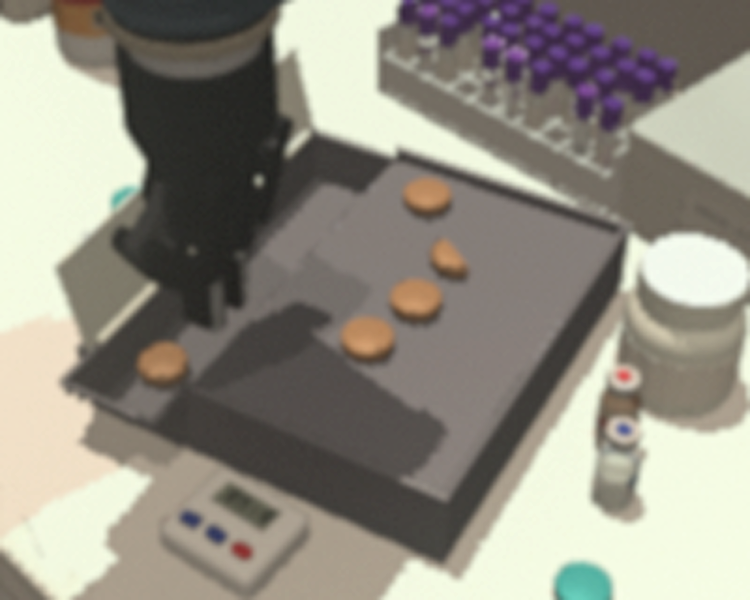

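The first tablet lies flat in the trough at crop (162,362), and the others haven't moved. Next I'll sweep the remaining three at the same height.

```bash
python3 - <<'E'
from h import *
z=47.3
for x,y in ((-41.4,-25.3),(-.2,-33.2),(86.8,4.1)):
    bot.move_to(w(x,y-34,75),Q)
    print(bot.line_to(w(x,y-34,z),vel=80,force_limit=12))
    print(bot.line_to(w(x,y-34,z)if 0 else w(x,42,z),vel=80,force_limit=15))
    bot.line_to(w(x,42,75),vel=150)
bot.line_to(w(86.8,20,170),vel=250)
bot.move_to(w(0,-60,230),Q)
print(bot.read_state()["time_s"])
snap("top","pics/t2.png"); c=snap("scene","pics/s2.png")
i=c["pixels"][150:310,190:390,::-1]; cv2.imwrite("pics/s2c.png",cv2.convertScaleAbs(cv2.resize(i,(750,600),interpolation=cv2.INTER_CUBIC),alpha=1.4))
E
```

```text
False
False
False
False
False
False
15.275
```

View pics/s2c.png

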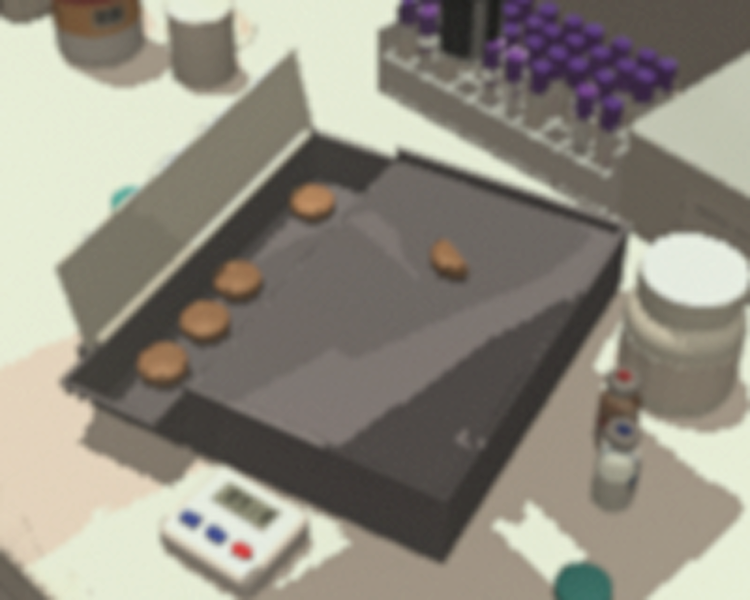

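View pics/t2.png

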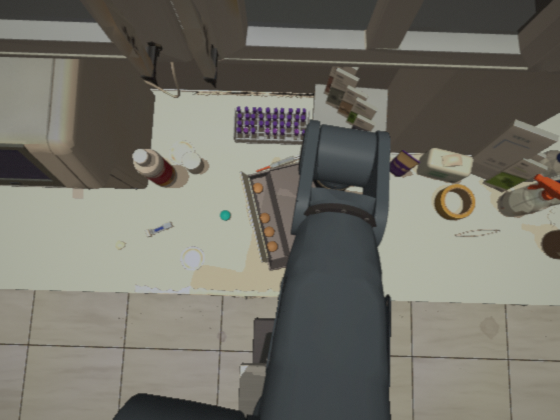

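All four discs lie in the trough, at crop (162,362), (205,320), (238,279) and (312,201). The half is still on the platform at (448,259), and the bystanders haven't moved. Now I'll close the cover from its outer side.

```bash
python3 - <<'E'
from h import *
bot.line_to(w(0,60,230),vel=250)
bot.line_to(w(0,170,200),vel=250)
bot.gripper_to(0)
bot.line_to(w(0,170,87),vel=150)
for y,z in ((87,87),(76,74),(70,62)):
    print(y,bot.line_to(w(0,y,z),vel=70,force_limit=15))
print(bot.line_to(w(0,68,40),vel=30,force_limit=15))
s=bot.read_state(); print(s["tcp_pos"],s["contact_force"],s["time_s"])
bot.hold(0.3); print(bot.read_state()["contact_force"])
bot.line_to(w(0,68,120),vel=150)
bot.line_to(w(0,-60,230),vel=250)
print(bot.read_state()["time_s"])
c=snap("scene","pics/s3.png"); c2=snap("top","pics/t3.png")
i=c["pixels"][150:310,190:390,::-1]; cv2.imwrite("pics/s3c.png",cv2.convertScaleAbs(cv2.resize(i,(750,600),interpolation=cv2.INTER_CUBIC),alpha=1.4))
P=pts(c2).reshape(-1,3); d=P[:,:2]-q[:2]; tx=d@[np.cos(a),np.sin(a)]; t_=d@[-np.sin(a),np.cos(a)]
for y in (55,65,75,85,95,105):
    k=(abs(tx)<115)&(abs(t_-y)<4)&(P[:,2]<90); print(y,np.median(P[k,2]).round(1),k.sum())
E
```

```text
87 False
76 False
70 False
True
[554.76022458  88.5759745   47.75211069] [-3.15470658 -0.02437216 10.72982658] 20.4083
[-3.43492154 -0.32718989 12.35782226]
22.1667
55 47.4 245
65 47.0 246
75 47.1 247
85 47.1 246
95 47.1 245
105 47.3 247
```

View pics/s3c.png

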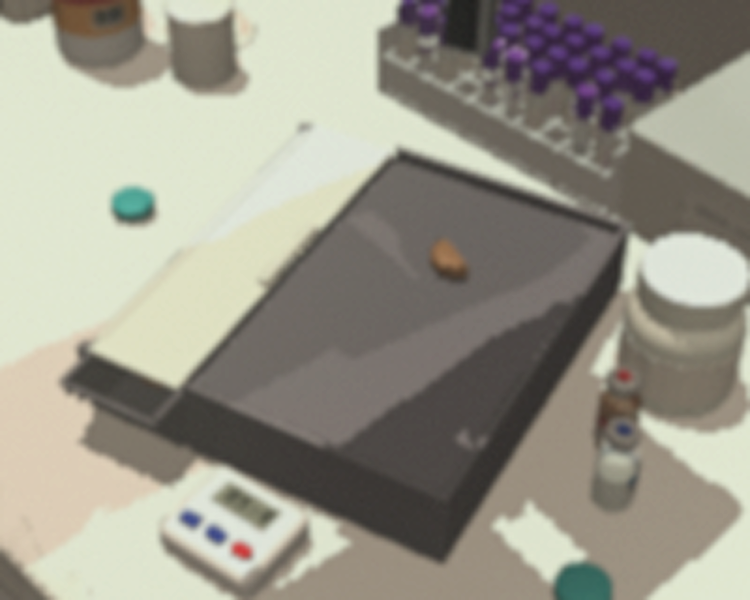

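The cover lies flat over the trough, crop (90,350) to (390,150), at z of about 47 all across. The half is still at (448,259).

```bash
python3 -c "
from rig import bot
print(bot.sign_off())"
```

```text
the job is handed in; nothing more can be done
None
```

Job handed in at about 22 s: the four whole tablets are in the trough, the half is still on the platform, the cover is pressed flat shut, and the things round the tray look undisturbed in the last picture.

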